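# Set the bleed valve: shut it, back off two turns, keep hold of the crank

## Task

Turn the hand wheel of the bleed valve clockwise (seen from above) by its crank handle until it is fully shut against its stop, then back it off counter-clockwise exactly two full turns. Finish with the wheel standing still there and the gripper still holding the upright crank handle; do not let go. Leave the small things beside the valve where they are.

Things in the scene. Friction and masses are not known exactly. Their poses are not given: they have to be found in the camera images.
- valve: brass bleed valve bolted to a steel plate, 100 x 110 x 8 mm, fixed to the worktop; steel hose tails stick out 73 mm to its +y and -y at 45 mm height; its stem is upright. Origin under the stem's axis, at worktop height; z up.
- valve_wheel (a joint): angle of the hand wheel, rad: 0 = shut (hard stop, turning clockwise from above ends there), grows counter-clockwise from above as the valve opens, one turn = 6.28; upper stop at 20.5. At 0 the crank handle stands on the valve's own +x side. Stiff packing (friction 0.22 N m, so about 4 N at the handle) keeps it wherever it is left; no spring. The wheel neither rises nor sinks.
- wheel_center (a point): centre of the three-spoked dark steel hand wheel, on the stem's axis, 112 mm above the worktop; the wheel is 124 mm across, its rim 14 mm thick (105 to 119 mm high), its hub's top 126 mm high.
- crank_grip: the upright black crank handle on the wheel's rim, a waisted sleeve 21 to 23 mm thick and 50 mm tall (from 122 to 172 mm above the worktop), that spins freely on its own pin, so the gripper need not turn with the wheel. Origin at its lower end, on its axis, 55 mm from the stem's axis.
- handle_mid (a point): the point to grip on the crank handle's axis, 30 mm above its lower end (152 mm above the worktop), 55 mm from the stem's axis.
- brass_case: small brass-coloured box on the 2.7 mm cutting mat, 45 x 57 x 24 mm, loose bystander, origin at the centre of its underside.
- wood_leg: short turned wooden piece, 32 x 50 x 32 mm, loose bystander, origin at the centre of its underside.
- dropper: small brown dropper bottle with black top, just behind the valve (another one stands far to the right), 33 x 34 x 102 mm, standing upright, loose bystander, origin at the centre of its underside.

How it is judged:
On the way:
1. the wheel is turned clockwise fully shut, against its stop (within 0.08 rad) (value of joint valve_wheel below 0.08 rad), for 0.2 s.
At the end, for the whole second after the job is handed in: The wheel stands still two turns (12.57 rad) from its shut stop, within 0.17 rad, the fingers gripping the crank handle with over 4 N (TCP within 14 mm of its axis, 30 mm of the grip point); bystanders within 20 mm of their starts, the bottle upright (value of joint valve_wheel between 12.396 and 12.736 rad and velocity of joint valve_wheel between -0.1 and 0.1 rad/s and contact force between the fingers and crank_grip above 4 N and distance between the grasp point and handle_mid below 0.03 m and horizontal distance between the grasp point and handle_mid below 0.014 m and distance of each of brass_case, wood_leg, dropper from where it was at the start of the episode below 0.02 m and angle between dropper's own z axis and vertical below 0.3 rad); the arm keeps its last pose, push and grip.
It fails at once if a bystander is shoved or knocked over (distance of any of brass_case, wood_leg, dropper from where it was at the start of the episode above 0.03 m or angle between dropper's own z axis and vertical above 0.5 rad).
It also fails if it takes over 67 s, if anything falls off the work surface, if the arm or the gripper's body presses on something with over 40 N, if the wrist force passes 120 N, or if a joint passes its speed limit or range.

## Robot

A 6-joint arm with a two-finger parallel gripper is mounted at the origin on a cart in front of the work surface, level with it; the furniture and walls round the work are solid. World frame = base frame: x ahead of the robot, y to its left, z up, the work surface at z = 0. Lengths are in m, angles in rad, forces in N, time in s.
With the tool pointing down it reaches from about 0.3 to 0.95 m from the base axis. Payload 3.1 kg.
Tool frame: the origin (TCP) lies between the finger pads, 19 mm behind the fingertips; this is the grasp point; z points along the fingers, y is the line along which they close (so a half turn about z gives the same grasp; the last joint's range is limited). The gripper opens to 85 mm and grips with 20 to 120 N. Pads are 22 mm wide; open, the fingers measure 114 mm over their backs; the gripper's body (76 mm by 85 mm) begins 54 mm behind the grasp point. The pads swing forward as they close: fully open they stand 13 mm farther back than shut.
Start: joints at [1.063, 0.308, 1.634, -0, 1.2, -0.07], TCP at [0.265, 0.566, 0.25] pointing down, gripper open.
Joint ranges: [-3.06, 3.06], [-0.79, 1.96], [0.05, 2.63], [-1.19, 4.34], [0.05, 2.64], [-2.94, 2.94]. Speed limits (rad/s): [2.79, 2.79, 3.14, 3.14, 3.14, 3.14].

## Interface

Orientations are given as [roll, pitch, yaw] about the fixed x, y, z axes, in that order (R = Rz(yaw) Ry(pitch) Rx(roll)).
In Python, from station import arm gives the robot as it stands.
- The arm moves only by the tool tcp_steps, called after "Call:" as a command line: name --argument value ..., lists and objects as JSON in quotes. Schema: {"type":"object","properties":{"moves":{"type":"array","items":{"type":"number"},"minItems":5,"maxItems":40},"force":{"type":"number"},"only":{"type":"string"},"quiet":{"type":"boolean"},"lines":{"type":"string"}},"required":["moves"],"additionalProperties":false}. moves is one flat list of numbers that holds 1 to 8 rows one after another, with no inner brackets; each row has 5 numbers: the finger opening in m, then dx, dy, dz in units of 20 mm, then a turn about the tool's z in units of 0.2 rad; each row is the pose to reach, as a shift and turn from the pose commanded when the call began, along the tool's axes at that moment; what a row does not reach only later rows make up. A row lasts 1/8 s, in which the tool goes at most 0.0625 m and 0.188 rad, less where a joint would pass 70% of its speed; a pose out of reach is approached as far as the arm can. The fingers move at their own pace and stop on an object; force is the grip in N (left out, the last holds). Time passes only in rows, so rows that do not move let the fingers close. The tool returns the time, the measured TCP pose, the force, the opening and the grip force at its end. only (a regular expression) keeps the lines of the reply that match it, lines (a string "A,B") keeps lines A to B, and quiet returns only ok. Input that does not fit is refused with a message, and nothing moves.
- arm.state(): the state, without advancing time (a new reading comes with each control period).
- arm.grab_frame(name): name is "scene" or "top" or "wrist"; returns a dict with "image" (420x560x3 uint8, blue, green, red), "vertical_fov" (degrees; the focal length in pixels is half the picture's height over the tangent of half this angle, whatever the lens; pixels are square), "cx", "cy" (the principal point, pixels), "D" ([k1, k2, p1, p2, k3] as OpenCV has them; the pictures are not rectified), "view" (4x4, takes a point from world to camera coordinates); the wrist camera has in their place "mount" (4x4, takes a point from camera to tool coordinates, whose origin is the TCP and whose axes are the flange's). Camera axes: x right, y down, z forward; pixel columns grow to the right and rows downward; lengths in m; the calibration is good to about 2 mm. A picture is of the moment at which its call begins: read the wrist's pose just before it. There is no depth.
- arm.close_job(): hands the job in; it is judged then, once.
The state is a dict: "time_s": time; "q": joint angles; "qd": joint speeds; "joint_torque": joint torques, N m; "position": TCP position; "tool_rot": TCP orientation; "ft_force": force on the tool from outside, world axes, zero at the start; "moment": the same for the moment, N m; "opening": finger opening in m; "grasp_force": force on a finger pad.
Only numpy, scipy, OpenCV 4.12 (cv2) and the standard library are available. Lean on these libraries where they do the work, as an engineer would, in place of code of your own. Each camera call takes 0.05 s, during which the arm holds its last target. There are 200 camera calls.

## Working session

There is one attempt and no reset: what is moved stays moved. The work goes in short steps, Python scripts to look and compute and a tool call to move; the robot and the scene stay as the last step left them, time stands still between calls to the robot, and variables do not carry over. Pictures are saved under pics/ and viewed, at most 10 in all, crops included, and the job is handed in when it is done.

```bash
ls; mkdir -p pics; python3 - <<'E'
from station import arm
import cv2
s=arm.state();print(s)
for n in("scene","top"):
    f=arm.grab_frame(n);cv2.imwrite(f"pics/{n}0.png",f["image"]);print({k:v for k,v in f.items() if k!="image"})
E
```

```text
pics
station.py
{'time_s': 0.0, 'q': array([ 1.06338333e+00,  3.09001022e-01,  1.63519791e+00,  3.55950472e-05,
        1.19970758e+00, -6.96838035e-02]), 'qd': array([-0.00055938, -0.0004744 , -0.00065372, -0.00093843,  0.00106058,
       -0.00072841]), 'joint_torque': array([ 4.46431295e-04, -4.15243149e+01, -2.76673597e+01,  1.29287386e-05,
        1.01101852e-02,  4.86313752e-06]), 'position': array([0.26455144, 0.56538171, 0.2487441 ]), 'tool_rot': array([-3.13928672e+00, -1.94169694e-04,  2.70385029e+00]), 'ft_force': array([ 0.2069333 ,  0.15120395, -0.04889502]), 'moment': array([ 0.0070737 , -0.06208551, -0.01338937]), 'grasp_force': 0.0, 'opening': 0.08561402004502544}
{'vertical_fov': 43.08470886537978, 'cx': 284.22427226513105, 'cy': 205.38232405212852, 'D': array([-0.17374354,  0.        ,  0.        ,  0.        ,  0.        ]), 'view': array([[ 0.86084329, -0.50886358, -0.00258561, -0.64864039],
       [-0.31397021, -0.52713028, -0.78965586,  0.12379394],
       [ 0.40046416,  0.68058175, -0.61354457,  1.07198493],
       [ 0.        ,  0.        ,  0.        ,  1.        ]])}
{'vertical_fov': 55.13356569821356, 'cx': 283.1375787663936, 'cy': 206.11097053507524, 'D': array([0.03153626, 0.        , 0.        , 0.        , 0.        ]), 'view': array([[-0.00403002, -0.99961081, -0.02760411, -0.29208479],
       [-0.99147978,  0.00758826, -0.13003948,  0.58098619],
       [ 0.13019834,  0.02684486, -0.99112449,  0.92134722],
       [ 0.        ,  0.        ,  0.        ,  1.        ]])}
```
View pics/scene0.png

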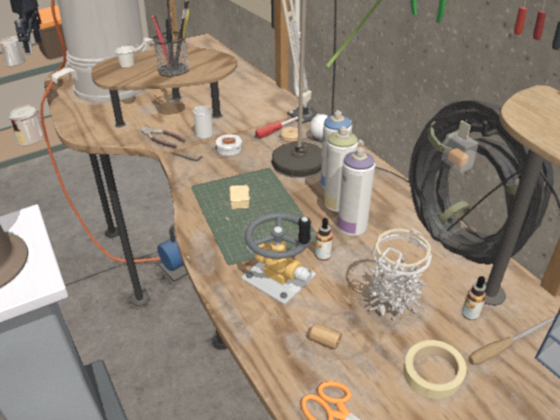

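View pics/top0.png

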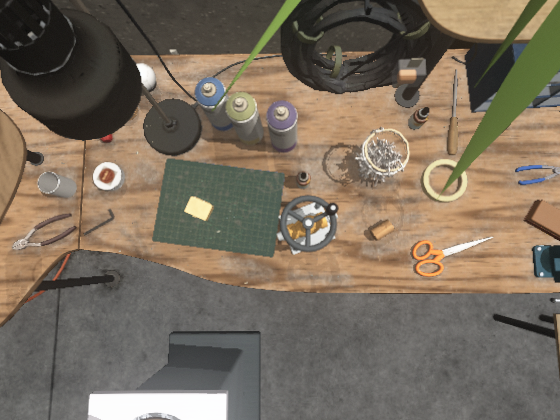

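The scene view shows the wheel ring around (280,236) with the black handle at (304,230). In the top view the wheel centre is at about (308,224) and the handle top at (333,209). The dropper (303,177) and wood leg (382,230) stand below wheel height.

```bash
cat > h.py <<'E'
import numpy as np,cv2
def K(f):
    F=f["image"].shape[0]/2/np.tan(np.radians(f["vertical_fov"]/2))
    return np.array([[F,0,f["cx"]],[0,F,f["cy"]],[0,0,1]])
def ray(f,px,view=None):
    V=f["view"] if view is None else view
    u=cv2.undistortPoints(np.array([[px]],float),K(f),f["D"])[0,0]
    R=V[:3,:3];return -R.T@V[:3,3],R.T@np.array([u[0],u[1],1])
def plane(f,px,z,view=None):
    o,d=ray(f,px,view);return o+d*(z-o[2])/d[2]
def proj(f,p):
    V=f["view"];return cv2.projectPoints(np.array([p],float),cv2.Rodrigues(V[:3,:3])[0],V[:3,3],K(f),f["D"])[0][0,0]
E
python3 - <<'E'
from station import arm
from h import *
T=arm.grab_frame("top");S=arm.grab_frame("scene")
print("wheel",plane(T,(308,224),.115),"handle",plane(T,(333,209),.172))
for n,f,(x,y,w,h) in(("T",T,(260,150,140,110)),("S",S,(230,190,130,110))):
    c=cv2.resize(f["image"][y:y+h,x:x+w],None,fx=5,fy=5,interpolation=cv2.INTER_CUBIC)
    cv2.imwrite(f"pics/crop{n}.png",c)
a=cv2.imread("pics/cropT.png");b=cv2.imread("pics/cropS.png")
b=cv2.resize(b,(650,550));cv2.imwrite("pics/cropS.png",b)
# vertical-line consistency: top of handle in scene
print(proj(S,plane(T,(333,209),.172)),proj(S,plane(T,(308,224),.115)))
E
```

```text
wheel [ 0.52933415 -0.35109719  0.115     ] handle [ 0.55447807 -0.39986693  0.172     ]
[302.62705142 219.6962581 ] [276.25640127 233.67929115]
```

View pics/cropT.png

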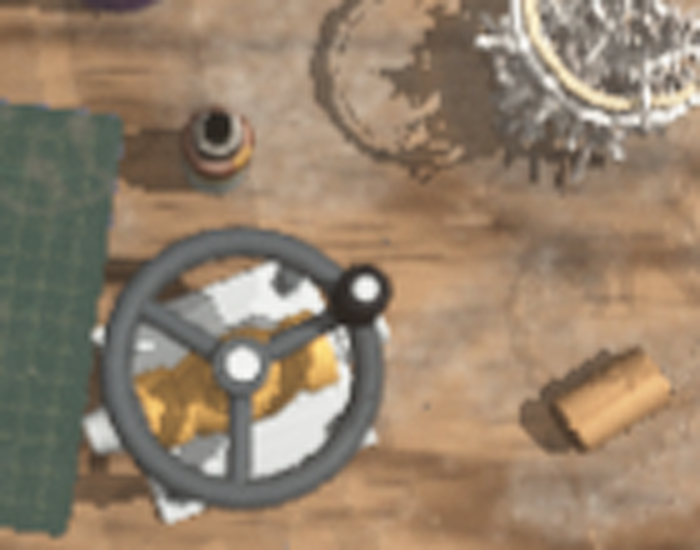

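View pics/cropS.png

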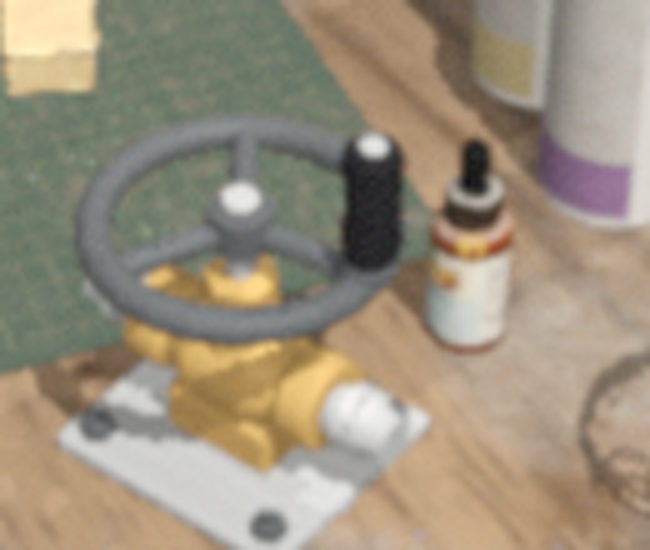

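```bash
python3 - <<'E'
from station import arm
from h import *
T=arm.grab_frame("top");S=arm.grab_frame("scene")
for n,t,s,z in(("cap",(332.8,207.4),(304.2,219),.173),("hub",(308,222.8),(277.6,229.2),.127)):
    o1,d1=ray(T,t);o2,d2=ray(S,s)
    k=np.linalg.lstsq(np.c_[d1,-d2],o2-o1,rcond=None)[0]
    a,b=o1+d1*k[0],o2+d2*k[1];print(n,(a+b)/2,np.linalg.norm(a-b),"T",plane(T,t,z),"S",plane(S,s,z))
print("rim c",plane(T,(308.3,223.2),.114))
s=arm.state()
from scipy.spatial.transform import Rotation as R
print(R.from_euler('xyz',s["tool_rot"]).as_matrix().round(4))
E
```

```text
cap [ 0.55780264 -0.39956513  0.17193024] 0.0001261108150443077 T [ 0.55760931 -0.39943326  0.173     ] S [ 0.55714837 -0.40067591  0.173     ]
hub [ 0.53162442 -0.35105153  0.12463873] 0.0012172836879431874 T [ 0.53085948 -0.35071281  0.127     ] S [ 0.53084047 -0.35366111  0.127     ]
rim c [ 0.53114655 -0.35179924  0.114     ]
[[-9.057e-01  4.239e-01 -4.000e-04]
 [ 4.239e-01  9.057e-01 -7.000e-04]
 [ 0.000e+00 -8.000e-04 -1.000e+00]]
```

The rows are not in the units I measure in: shifts go in units of 20 mm and turns go in units of 0.2 rad. I convert before sending: -0.36 m is -18, -0.32 m is -16, 1.133 rad is 5.665.

Call:
tcp_steps --moves '[0.085,-2,-2.25,0,0.7,0.085,-4,-4.5,0,1.4,0.085,-6,-6.75,0,2.1,0.085,-8,-9,0,2.8,0.085,-10,-11.25,0,3.5,0.085,-12,-13.5,0,4.2,0.085,-14,-15.75,0,4.9,0.085,-16,-18,0,5.665]' --force 40

```text
time_s: 1.3
position: [0.4026, 0.1025, 0.2504]
tool_rot: [3.14, -0.0, 1.566]
ft_force: [-0.2, 0.8, 0.1]
opening: 0.0846
grasp_force: 0.0
```

In the tool's units: -0.46 m is -23, 0.142 m is 7.1.

Call:
tcp_steps --moves '[0.085,-2.9,0.9,0,0,0.085,-5.8,1.8,0,0,0.085,-8.7,2.7,0,0,0.085,-11.6,3.6,0,0,0.085,-14.5,4.5,0,0,0.085,-17.4,5.4,0,0,0.085,-20.3,6.3,0,0,0.085,-23,7.1,0,0]'

```text
time_s: 2.3
position: [0.5446, -0.3578, 0.2499]
tool_rot: [3.141, 0.0, 1.57]
ft_force: [1.0, -0.0, 0.2]
opening: 0.0848
grasp_force: 0.0
```

Call:
tcp_steps --moves '[0.085,-1,0.3,0,0,0.085,-1.9,0.6,0,0,0.085,-1.9,0.6,0,0,0.085,-1.9,0.6,0,0]'

```text
time_s: 2.8
position: [0.5559, -0.3929, 0.2496]
tool_rot: [-3.141, -0.001, 1.571]
ft_force: [-0.4, 0.0, 0.1]
opening: 0.0852
grasp_force: 0.0
```

```bash
python3 - <<'E'
from station import arm
from h import *
s=arm.state();print(s["position"],s["tool_rot"],s["q"].round(2))
for n in("wrist","scene"):
    f=arm.grab_frame(n);cv2.imwrite(f"pics/{n}1.png",f["image"])
    if n=="wrist":print(f["mount"])
E
```

```text
[ 0.55588158 -0.39286408  0.24964766] [-3.14078885e+00 -1.02285680e-03  1.57096185e+00] [-0.68  0.42  1.49  0.    1.24 -0.68]
[[ 6.13939104e-04 -9.49182133e-01 -3.14726708e-01  8.07101629e-02]
 [ 9.99999809e-01  6.02927256e-04  1.32340874e-04  1.35230081e-03]
 [ 6.41417178e-05 -3.14726730e-01  9.49182323e-01 -1.24127942e-01]
 [ 0.00000000e+00  0.00000000e+00  0.00000000e+00  1.00000000e+00]]
```

View pics/wrist1.png

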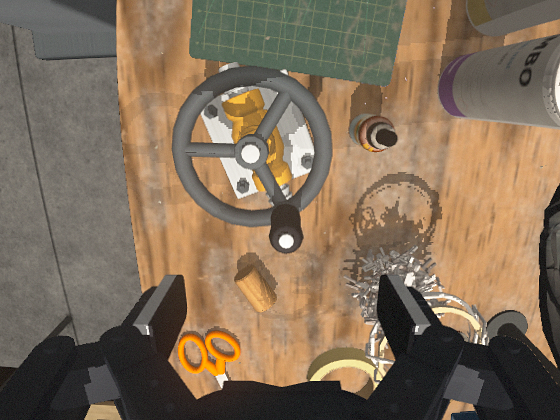

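The wrist view shows the handle cap at (286,240), the hub at (250,153), and the wire basket to the right, near the +x finger. I'll check the handle fix and the basket height.

```bash
python3 - <<'E'
from station import arm
from h import *
from scipy.spatial.transform import Rotation as R
s=arm.state();f=arm.grab_frame("wrist");T=arm.grab_frame("top");S=arm.grab_frame("scene")
M=np.eye(4);M[:3,:3]=R.from_euler('xyz',s["tool_rot"]).as_matrix();M[:3,3]=s["position"]
V=np.linalg.inv(M@f["mount"])
print("cap",plane(f,(286,240),.173,V),"hub",plane(f,(250,153),.127,V))
o1,d1=ray(T,(386,150));o2,d2=ray(S,(402,250))
k=np.linalg.lstsq(np.c_[d1,-d2],o2-o1,rcond=None)[0];print("ring",o1+d1*k[0],o2+d2*k[1])
E
```

```text
cap [ 0.56034347 -0.39814814  0.173     ] hub [ 0.53444625 -0.34931098  0.127     ]
ring [ 0.68578167 -0.51918141  0.13349773] [ 0.68431042 -0.51835922  0.13290454]
```

In the tool's units: -0.006 m is -0.3, 0.003 m is 0.15.

Call:
tcp_steps --moves '[0.085,-0.3,0.15,1.5,0,0.085,-0.3,0.15,3.25,0,0.085,-0.3,0.15,4.85,0,0.085,-0.3,0.15,4.85,0,0.04,-0.3,0.15,4.85,0,0.03,-0.3,0.15,4.85,0,0.03,-0.3,0.15,4.85,0]'

```text
time_s: 3.92
position: [0.56, -0.4003, 0.1549]
tool_rot: [3.139, 0.002, 1.571]
ft_force: [-0.1, -0.4, 0.6]
opening: 0.0318
grasp_force: 0.0
```

Call:
tcp_steps --moves '[0.01,0,0,0,0,0.01,0,0,0,0,0.01,0,0,0,0,0.01,0,0,0,0]' --force 40

```text
time_s: 4.42
position: [0.5594, -0.4, 0.1546]
tool_rot: [3.141, 0.001, 1.571]
ft_force: [-2.9, 0.7, 5.4]
opening: 0.0213
grasp_force: 39.3
```

```bash
cat > tab.py <<'E'
import sys,numpy as np
# usage: tab.py th0 th1 n r  -> tool dx(=dY), dy(=dX) rows
a,b,n,r=map(float,sys.argv[1:]);n=int(n);t0=np.radians(a)
for t in np.radians(np.linspace(a,b,n+1)[1:]):
    print("%.0f: dx %.4f dy %.4f"%(np.degrees(t),r*(np.sin(t)-np.sin(t0)),r*(np.cos(t)-np.cos(t0))))
E
python3 - <<'E'
from station import arm
from h import *
from scipy.spatial.transform import Rotation as R
f=arm.grab_frame("wrist")
M=np.eye(4);M[:3,:3]=R.from_euler('xyz',[3.1408,-.001,1.571]).as_matrix();M[:3,3]=[.55588,-.39286,.24965]
V=np.linalg.inv(M@f["mount"])
P=[plane(f,p,.011,V)[:2] for p in((213,112),(243,185),(307,160))]
for a,b in((0,1),(1,2)):
    d=P[b]-P[a];print(P[a],d,np.linalg.norm(d),np.degrees(np.arctan2(d[1],d[0])))
E
python3 tab.py -62 -166 8 0.055
```

```text
[ 0.48654883 -0.32421491] [ 0.02869241 -0.0778724 ] 0.08299015470560663 -69.77347073104893
[ 0.51524124 -0.40208732] [0.06971091 0.02766468] 0.07499963172169413 21.64558386504094
-75: dx -0.0046 dy -0.0116
-88: dx -0.0064 dy -0.0239
-101: dx -0.0054 dy -0.0363
-114: dx -0.0017 dy -0.0482
-127: dx 0.0046 dy -0.0589
-140: dx 0.0132 dy -0.0680
-153: dx 0.0236 dy -0.0748
-166: dx 0.0353 dy -0.0792
```

Call:
tcp_steps --moves '[0.01,-0.25,-0.6,0,0,0.01,-0.3,-1.2,0,0,0.01,-0.25,-1.8,0,0,0.01,-0.1,-2.4,0,0]'

```text
time_s: 4.97
position: [0.5119, -0.4027, 0.1545]
tool_rot: [3.138, 0.003, 1.57]
ft_force: [5.1, 1.2, 6.6]
opening: 0.021
grasp_force: 39.6
```

Call:
tcp_steps --moves '[0.01,0.3,-0.55,0,0,0.01,0.75,-1,0,0,0.01,1.25,-1.35,0,0,0.01,1.25,-1.35,0,0]'

```text
time_s: 5.48
position: [0.4838, -0.3768, 0.1545]
tool_rot: [3.14, 0.001, 1.571]
ft_force: [1.1, 0.8, 7.5]
opening: 0.0209
grasp_force: 39.8
```

In the tool's units: 0.016 m is 0.8, 0.008 m is 0.4.

Call:
tcp_steps --moves '[0.01,0.4,-0.15,0,0,0.01,0.8,-0.3,0,0,0.01,0.8,-0.3,0,0]'

```text
time_s: 5.85
position: [0.4786, -0.3616, 0.1545]
tool_rot: [3.139, 0.003, 1.571]
ft_force: [3.0, -0.8, 6.6]
opening: 0.0209
grasp_force: 39.7
```

```bash
python3 tab.py -170 -336 8 0.055; python3 tab.py -336 -353 1 .055
```

```text
-191: dx 0.0198 dy 0.0001
-212: dx 0.0383 dy 0.0073
-232: dx 0.0530 dy 0.0205
-253: dx 0.0621 dy 0.0381
-274: dx 0.0644 dy 0.0578
-294: dx 0.0596 dy 0.0770
-315: dx 0.0483 dy 0.0932
-336: dx 0.0319 dy 0.1044
-353: dx -0.0157 dy 0.0043
```

Call:
tcp_steps --moves '[0.01,1,0,0,0,0.01,1.9,0.35,0,0,0.01,2.65,1.025,0,0,0.01,3.1,1.9,0,0,0.01,3.225,2.9,0,0,0.01,2.975,3.85,0,0,0.01,2.4,4.65,0,0,0.01,1.6,5.225,0,0]'

```text
time_s: 6.85
position: [0.582, -0.3269, 0.1544]
tool_rot: [-3.139, -0.004, 1.571]
ft_force: [-1.9, 4.3, 13.4]
opening: 0.0213
grasp_force: 40.7
```

Call:
tcp_steps --moves '[0.01,-0.4,0.15,0,0,0.01,-0.775,0.225,0,0,0.01,-0.775,0.225,0,0]'

```text
time_s: 7.22
position: [0.5845, -0.3332, 0.1542]
tool_rot: [-3.132, -0.023, 1.569]
ft_force: [-4.6, 26.0, 21.8]
opening: 0.0211
grasp_force: 41.6
```

Call:
tcp_steps --moves '[0.01,0,0,0,0,0.01,0,0,0,0,0.01,0,0,0,0]'

```text
time_s: 7.6
position: [0.5845, -0.3331, 0.1543]
tool_rot: [-3.132, -0.021, 1.57]
ft_force: [-4.2, 24.9, 21.4]
opening: 0.0212
grasp_force: 41.5
```

Call:
tcp_steps --moves '[0.01,0.25,-0.1,0,0,0.01,0.4,-0.15,0,0,0.01,0.4,-0.15,0,0]'

```text
time_s: 7.98
position: [0.5842, -0.3324, 0.1545]
tool_rot: [-3.141, -0.006, 1.571]
ft_force: [1.8, 9.4, 10.8]
opening: 0.0209
grasp_force: 40.6
```

```bash
python3 - <<'E'
from station import arm
import cv2
a=arm.grab_frame("scene")["image"][150:330,180:400];b=arm.grab_frame("wrist")["image"]
cv2.imwrite("pics/s2.png",cv2.resize(a,None,fx=3,fy=3));cv2.imwrite("pics/w2.png",b)
E
```

```text
(no output)
```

View pics/s2.png

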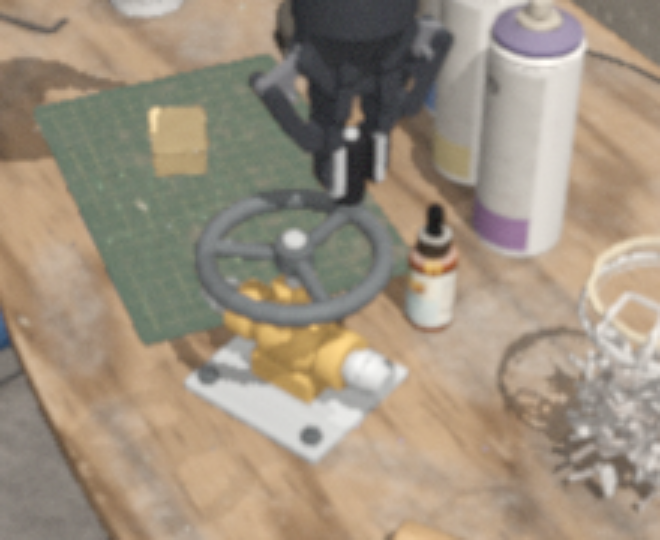

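View pics/w2.png

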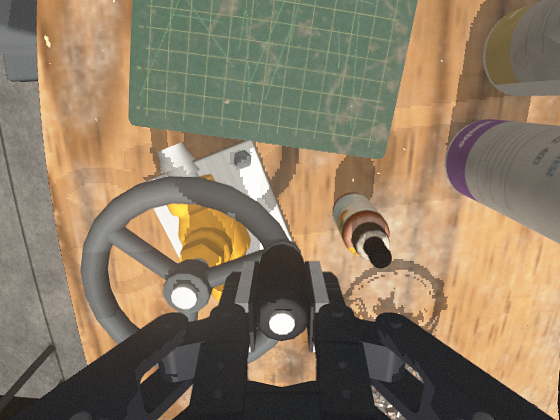

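The handle cap (281,322) is centred between the pads, and nothing else touches. The wheel stopped at the plate's +x side, so it's at the shut stop. Next I'll measure the handle and hub angle.

```bash
python3 - <<'E'
from station import arm
from h import *
from scipy.spatial.transform import Rotation as R
s=arm.state();f=arm.grab_frame("wrist")
M=np.eye(4);M[:3,:3]=R.from_euler('xyz',s["tool_rot"]).as_matrix();M[:3,3]=s["position"]
V=np.linalg.inv(M@f["mount"])
c=plane(f,(281.5,323),.173,V);h=plane(f,(184,297),.127,V);d=c-h
print(s["position"],c,h,np.hypot(*d[:2]),np.degrees(np.arctan2(d[1],d[0])))
# circle fit r=.055 to TCP points
from scipy.optimize import least_squares
P=np.array([[.5594,-.4],[.5119,-.4027],[.4838,-.3768],[.4786,-.3616],[.582,-.3269],[.5842,-.3324]])
r=least_squares(lambda p:np.hypot(*(P-p).T)-.055,[.53,-.35]);print(r.x,r.fun.round(4))
for q in P:print(np.degrees(np.arctan2(*(q-r.x)[::-1])))
E
for a in "19 199" "199 379";do python3 tab.py $a 8 .055;done
```

```text
[ 0.58421474 -0.33247188  0.15449813] [ 0.58565061 -0.33074555  0.173     ] [ 0.53497839 -0.348929    0.127     ] 0.053835969532511956 19.74025247735399
[ 0.53280815 -0.35182452] [ 0.      0.      0.      0.0001  0.0001 -0.0001]
-61.102230978828864
-112.34105344205614
-152.99574902990216
-169.77758496767916
26.870414982999264
20.705031729173914
42: dx 0.0185 dy -0.0108
64: dx 0.0315 dy -0.0279
86: dx 0.0370 dy -0.0486
109: dx 0.0341 dy -0.0699
132: dx 0.0233 dy -0.0884
154: dx 0.0062 dy -0.1014
176: dx -0.0145 dy -0.1069
199: dx -0.0358 dy -0.1040
222: dx -0.0185 dy 0.0108
244: dx -0.0315 dy 0.0279
266: dx -0.0370 dy 0.0486
289: dx -0.0341 dy 0.0699
312: dx -0.0233 dy 0.0884
334: dx -0.0062 dy 0.1014
356: dx 0.0145 dy 0.1069
379: dx 0.0358 dy 0.1040
```

```bash
python3 tab.py 21 201 8 .055
```

```text
44: dx 0.0181 dy -0.0115
66: dx 0.0305 dy -0.0290
88: dx 0.0353 dy -0.0499
111: dx 0.0316 dy -0.0711
134: dx 0.0202 dy -0.0892
156: dx 0.0027 dy -0.1016
178: dx -0.0183 dy -0.1063
201: dx -0.0394 dy -0.1027
```

In the tool's units: -0.1065 m is -5.325, -0.1025 m is -5.125.

Call:
tcp_steps --moves '[0.01,1.125,-0.575,0,0,0.01,1.75,-1.45,0,0,0.01,2,-2.5,0,0,0.01,1.8,-3.55,0,0,0.01,1.225,-4.45,0,0,0.01,0.35,-5.075,0,0,0.01,-0.7,-5.325,0,0,0.01,-1.75,-5.125,0,0]'

```text
time_s: 9.12
position: [0.4808, -0.3701, 0.1545]
tool_rot: [-3.141, -0.004, 1.57]
ft_force: [4.7, 6.9, 11.1]
opening: 0.0209
grasp_force: 41.1
```

In the tool's units: 0.1065 m is 5.325, 0.1025 m is 5.125.

Call:
tcp_steps --moves '[0.01,-0.9,0.575,0,0,0.01,-1.525,1.45,0,0,0.01,-1.775,2.5,0,0,0.01,-1.575,3.55,0,0,0.01,-1,4.45,0,0,0.01,-0.125,5.075,0,0,0.01,0.925,5.325,0,0,0.01,1.975,5.125,0,0]'

```text
time_s: 10.12
position: [0.585, -0.3341, 0.1546]
tool_rot: [3.138, 0.006, 1.571]
ft_force: [1.0, -5.9, 6.4]
opening: 0.0208
grasp_force: 40.7
```

In the tool's units: -0.1065 m is -5.325, -0.1025 m is -5.125.

Call:
tcp_steps --moves '[0.01,0.9,-0.575,0,0,0.01,1.525,-1.45,0,0,0.01,1.775,-2.5,0,0,0.01,1.575,-3.55,0,0,0.01,1,-4.45,0,0,0.01,0.125,-5.075,0,0,0.01,-0.925,-5.325,0,0,0.01,-1.975,-5.125,0,0]'

```text
time_s: 11.12
position: [0.4808, -0.3701, 0.1545]
tool_rot: [-3.141, -0.004, 1.57]
ft_force: [3.6, 7.0, 10.8]
opening: 0.0211
grasp_force: 41.1
```

In the tool's units: 0.1065 m is 5.325, 0.1025 m is 5.125.

Call:
tcp_steps --moves '[0.01,-0.9,0.575,0,0,0.01,-1.525,1.45,0,0,0.01,-1.775,2.5,0,0,0.01,-1.575,3.55,0,0,0.01,-1,4.45,0,0,0.01,-0.125,5.075,0,0,0.01,0.925,5.325,0,0,0.01,1.975,5.125,0,0]'

```text
time_s: 12.12
position: [0.585, -0.3341, 0.1546]
tool_rot: [3.138, 0.006, 1.571]
ft_force: [1.1, -5.0, 7.0]
opening: 0.0213
grasp_force: 40.7
```

Call:
tcp_steps --moves '[0.01,0,0,0,0,0.01,0,0,0,0,0.01,0,0,0,0]'

```text
time_s: 12.5
position: [0.5837, -0.3308, 0.1545]
tool_rot: [-3.141, -0.002, 1.571]
ft_force: [0.9, 3.5, 9.6]
opening: 0.0211
grasp_force: 41.0
```

```bash
python3 - <<'E'
from station import arm
import cv2
cv2.imwrite("pics/w3.png",arm.grab_frame("wrist")["image"]);s=arm.state();print(s["position"],s["grasp_force"],abs(s["qd"]).max())
E
```

```text
[ 0.58368039 -0.33082257  0.15450723] 40.95505662886353 0.0028536089115923204
```

View pics/w3.png

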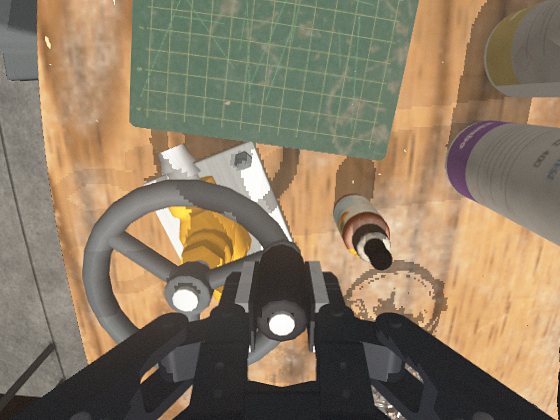

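The view matches the shut picture: cap at (281,323), hub at (186,299), bottle upright and unmoved. The handle is about 0.03 rad past the exact two-turn mark, well inside the tolerance, so I'm handing in.

```bash
python3 -c "
from station import arm
print(arm.close_job())"
```

```text
the job is handed in; nothing more can be done
None
```

I turned the valve clockwise to its shut stop and backed it off two full turns (about 0.03 rad over by my measurement), with the wheel still and the gripper holding the crank handle at about 41 N; the job is handed in, but no verdict was returned.

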